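# Tuck the tea canister into the rail corner and snap its lid shut

### The arm

A 7-joint arm with a two-finger parallel gripper is mounted at the origin on the work surface. World frame = base frame: x ahead of the robot, y to its left, z up, the work surface at z = 0. Lengths are in m, angles in degrees, forces in N, time in s.
With the tool pointing down it reaches from about 0.425 to 0.95 m from the base axis. Payload 16.7 kg.
Tool frame: the origin (TCP) lies on the centre line of the jaws, within the pads' length; the fingertips stand 17 mm ahead of it and the grasp point (between the pads) lies 2 mm behind it; z points along the fingers, y is the line along which they close (so a half turn about z gives the same grasp; the last joint's range is limited). The gripper opens to 94 mm and grips with 3 to 60 N. Pads are 16 mm wide; open, the fingers measure 119 mm over their backs; the gripper's body (75 mm by 177 mm) begins 78 mm behind the grasp point.
Start: joints at [-78.638, 24.414, 4.234, 92.017, -1.954, 63.644, -3.845], TCP at [0.23, 0.635, 0.222] pointing down, gripper open.
Joint ranges: [-163.25, 163.25], [-28.42, 122.38], [-70.27, 78.77], [12.13, 141.07], [-58.53, 238.53], [9.26, 117.41], [-156.51, 156.51]. Speed limits (degrees/s): [108.29, 108.29, 136.94, 136.94, 172.46, 172.46, 172.46].

### API

Orientations are given as [roll, pitch, yaw] about the fixed x, y, z axes, in that order (R = Rz(yaw) Ry(pitch) Rx(roll)).
In Python, from rig import bot, get_image, camera_model, spotter gives the robot as it stands. Calls block until the motion is done:
- bot.move_ptp(position, orientation): joint-space move of the TCP to a pose.
- bot.movel(position, rot=None, v=0.15): straight line of the TCP; rot=None keeps the orientation; v is the mean speed in m/s.
- bot.movej(angles): joint-space move.
- bot.gripper_to(opening, newtons=None): finger opening in m; newtons is the grip in N (None keeps the last); returns when the fingers have stopped.
- bot.hold(seconds).
- bot.ik(position, orientation): joint angles nearest the present ones, or None.
- bot.observe(): the state.
- get_image(name): name is "side" or "top" or "wrist"; returns (picture, depth): 400x640x3 uint8, red, green, blue; 400x640 float32, m along the optical axis (not along the pixel's ray), 0 where there is no reading.
- camera_model(name): a dict with "intrinsics" (3x3 intrinsics, pixels), "dist_coeffs" ([k1, k2, p1, p2, k3] as OpenCV has them; the pictures are not rectified), "R" (3x3) and "t" (3): a world point X has camera coordinates R X + t; the wrist camera has in their place "hand_eye" (4x4, takes a point from camera to tool coordinates, whose origin is the TCP and whose axes are the flange's). Camera axes: x right, y down, z forward; pixel columns grow to the right and rows downward; lengths in m; the calibration is good to about 2 mm. A picture is of the moment at which its call begins: read the wrist's pose just before it. camera_model takes no time and is no camera call.
A pose or a line that the arm cannot do raises bot.PlanningError and nothing moves.
- bot.close_job(): hands the job in; it is judged then, once.
Trained networks look in the newest picture that a camera, given by its name, has taken for a name from the list of things; names that differ only in an ending like _2 or _b are one class to them, and where a whole thing is asked for, a point or a joint stands for the part that bears it (a point fixed in the world has none). Each returns a list of dicts, best first, with "conf" (0 to 1); they miss things now and then, are a little off and sometimes report something else, mostly with a low value. They report only what shows in the picture. A call takes as long as a camera call.
- spotter.masks_of(camera, thing): "region" (400x640 bool, what is visible of it) and "position" ([column, row] in pixels, amid what is visible of it).
The state is a dict: "time_s": time; "joints": joint angles; "joint_vel": joint speeds; "tau": joint torques, N m; "position": TCP position; "eef_rot": TCP orientation; "wrist_force": force on the tool from outside, world axes, zero at the start; "torque": the same for the moment, N m; "opening": finger opening in m; "finger_force": force on a finger pad.
Only numpy, scipy, OpenCV 4.12 (cv2) and the standard library are available. Lean on these libraries where they do the work, as an engineer would, in place of code of your own. Each camera call takes 0.05 s, during which the arm holds its last target. There are 200 camera calls.

### The job

First slide the open tea canister along the cupboard top, standing on its base and with its lid still up, until it sits square and flush against both aluminium rails in their corner under the wire shelf. Then press its lid down until the latch snaps and holds it shut, leaving the canister flush in the corner. Leave everything else where it stands, and do not lift or tip the canister.

Things in the scene. Friction and masses are not known exactly. Their poses are not given: they have to be found in the camera images.
- corner: Fixed: two aluminium rails in an L (12 mm thick, 25 mm high) on the top. Origin: the inner corner of the L, at the top's surface. The back rail's inner face is the plane x = 0 (y from -200 to +12 mm); the side rail's inner face is the plane y = 0 (x from -130 to 0 mm). The canister belongs inside, at x < 0, y < 0; +x points roughly away from the robot.
- shelf_front (a point): Middle of the front rod of a fixed steel wire shelf, part of the rails' body with the same axes: 45 mm in front of the back rail's face. Rods 6 mm thick along y, underside 175 mm above the top; the shelf spans x from -3 to +123 mm and y from -135 to +135 mm of this point, on two 10 mm posts at x = +115, y = -130 and +130 mm. It hangs over the far half of the seated canister.
- canister: Loose green tea tin, 90 mm (x) by 110 mm (y) by 62 mm high without lid, 0.4 kg, too wide to grasp. Origin: centre of its underside. The face at x = -45 mm (hinge, yellow patch) looks to the robot, that at x = +45 mm (latch) goes against the back rail, that at y = +55 mm against the side rail. A catch sticks out 4 mm from the latch face at 48 to 54 mm height, clear above the rail.
- lid (a joint): Lid angle (rad), 0 shut, 0.65 to 1 at the start. Green plate 96 mm long from the hinge, 112 mm wide, 5 mm thick, hinged on the canister's near top edge: when open its outer face looks up and to the robot, and is pressed away and down. A light spring (1 N at the free edge) lifts it unless latched; the latch snaps in the last 0.06 rad and needs 5 to 10 N on the lid's far half.
- lid_hinge (a point): On the lid's hinge line, in the middle: at x = -45 mm, z = 62.5 mm in the canister's frame. The hinge line runs along the canister's y axis.
- lid_edge (a point): Middle of the lid's free edge on its outer (upper) face, 95.5 mm from the hinge; 67.5 mm above the canister's base when shut.
- spoon_holder: Bystander, loose: stainless teaspoon holder, a beaker 66 mm across, 100 mm high, spoons to 140 mm. Origin: centre of its underside.
- saucer: Bystander, loose: green glass saucer, 140 mm across, 18 mm high. Origin: centre of its underside.
- cup: Bystander, loose: orange melamine cup, 76 mm across, 75 mm high. Origin: centre of its underside.
- opener: Bystander, loose: blue plastic bottle opener shaped like a fish, lying flat, 100 mm long along its x (from -34 to +65 mm), 44 mm wide, 11 mm thick. Origin: on its underside in the fish's head.
- sugar_jar: Bystander, loose: glass sugar jar with wooden lid, 72 mm across, 100 mm high. Origin: centre of its underside.
- soap: Bystander, loose: green soap bottle, 56 mm across, 150 mm high. Origin: centre of its underside.

How it is judged (in metres and radians):
On the way, in this order (a step that is already met when the one before it is completed fails the run):
1. the canister stands square and flush in the rail corner (within 3 mm of each rail, 2 degrees) with its lid still up (more than 0.3 rad) (x of canister in the frame of corner between -0.048 and -0.042 m and y of canister in the frame of corner between -0.058 and -0.052 m and angle between the x axis of canister and the x axis of corner, either way round below 0.035 rad and angle between canister's own z axis and vertical below 0.04 rad and height (world z) of canister below 0.005 m and value of joint lid above 0.3 rad), for 0.2 s.
2. the lid is snapped shut (below 0.04 rad) (value of joint lid below 0.04 rad), for 0.2 s.
At the end, for the whole second after the job is handed in: The canister stands on the top, square (within 2 degrees) and flush (within 3 mm) against both rails of the corner, at rest, and its lid is held shut by the latch (below 0.04 rad) (x of canister in the frame of corner between -0.048 and -0.042 m and y of canister in the frame of corner between -0.058 and -0.052 m and angle between the x axis of canister and the x axis of corner, either way round below 0.035 rad and angle between canister's own z axis and vertical below 0.04 rad and height (world z) of canister below 0.005 m and value of joint lid below 0.04 rad and linear speed of canister below 0.01 m/s); the robot touches nothing.
It fails at once if a bystander (teaspoon holder, saucer, cup, opener, sugar jar, soap) is moved more than 20 mm or tilted more than 20 degrees (distance of any of spoon_holder, saucer, cup, opener, sugar_jar, soap from where it was at the start of the episode above 0.02 m or angle between any of spoon_holder, saucer, cup, opener, sugar_jar, soap's own z axis and vertical above 0.35 rad).
It fails at once if the canister is lifted more than 15 mm or tipped more than 15 degrees (height (world z) of canister above 0.015 m or angle between canister's own z axis and vertical above 0.26 rad).
It also fails if it takes over 69 s, if anything falls off the work surface, if the arm or the gripper's body presses on something with over 40 N, if the wrist force passes 120 N, or if a joint passes its speed limit or range.

## Working session

There is one attempt and no reset: what is moved stays moved. The work goes in short steps, each a Python script; the robot and the scene stay as the last script left them, time stands still between calls to the robot, and variables do not carry over. Pictures are saved under pics/ and viewed, at most 10 in all, crops included, and the job is handed in when it is done.

```bash
mkdir -p pics; ls; cat > h.py <<'E'
import numpy as np, cv2
from rig import bot, get_image, camera_model, spotter
def cloud(name, dep):
    m=camera_model(name); K=np.array(m["intrinsics"],float); D=np.array(m["dist_coeffs"],float)
    h,w=dep.shape; u,v=np.meshgrid(np.arange(w),np.arange(h))
    p=cv2.undistortPoints(np.stack([u,v],-1).reshape(-1,1,2).astype(float),K,D).reshape(h,w,2)
    P=np.dstack([p[...,0]*dep,p[...,1]*dep,dep])
    R=np.array(m["R"]);t=np.array(m["t"])
    W=(P-t)@R
    W[dep<=0]=np.nan
    return W
E
python3 - <<'E'
from h import *
for n in ["top","side"]:
    im,d=get_image(n); cv2.imwrite(f"pics/{n}0.png",im[...,::-1]); W=cloud(n,d); np.save(f"{n}0.npy",W)
    m=camera_model(n); print(n,-np.array(m["R"]).T@np.array(m["t"]))
    for th in ["canister","lid","corner","spoon_holder","saucer","cup","opener","sugar_jar","soap"]:
        for r in spotter.masks_of(n,th)[:2]:
            q=W[r["region"]]; q=q[~np.isnan(q[:,0])]
            print(th,round(r["conf"],2),np.round(r["position"]),len(q), np.round(np.percentile(q,[3,50,97],axis=0),3).tolist() if len(q) else None)
print(bot.observe()["eef_rot"],bot.observe()["time_s"])
E
```

```text
pics
top [0.40317577 0.01384714 1.06519244]
canister 0.85 [333. 198.] 2164 [[0.543, -0.102, 0.003], [0.584, -0.045, 0.097], [0.648, 0.01, 0.145]]
lid 0.97 [338. 201.] 1568 [[0.544, -0.102, 0.07], [0.579, -0.049, 0.114], [0.613, -0.0, 0.146]]
corner 0.9 [321. 136.] 2293 [[0.611, -0.19, 0.0], [0.718, -0.019, 0.178], [0.801, 0.077, 0.184]]
spoon_holder 0.72 [424. 246.] 590 [[0.434, -0.301, 0.007], [0.476, -0.265, 0.012], [0.512, -0.225, 0.015]]
spoon_holder 0.68 [243. 148.] 917 [[0.679, 0.147, 0.002], [0.713, 0.176, 0.066], [0.739, 0.206, 0.14]]
saucer 0.63 [238. 222.] 2575 [[0.486, 0.123, 0.003], [0.546, 0.183, 0.011], [0.604, 0.242, 0.02]]
cup 0.55 [436. 193.] 987 [[0.572, -0.319, 0.001], [0.61, -0.296, 0.036], [0.638, -0.252, 0.077]]
opener 0.7 [426. 246.] 633 [[0.434, -0.303, 0.001], [0.477, -0.266, 0.011], [0.515, -0.226, 0.015]]
sugar_jar 0.68 [202. 267.] 988 [[0.403, 0.228, 0.023], [0.435, 0.252, 0.099], [0.465, 0.288, 0.103]]
soap 0.75 [189. 179.] 716 [[0.618, 0.261, 0.018], [0.636, 0.278, 0.101], [0.663, 0.304, 0.152]]
soap 0.24 [199. 266.] 1031 [[0.405, 0.227, 0.009], [0.435, 
[... 426 characters left out ...]
], [0.635, 0.272, 0.081], [0.663, 0.297, 0.151]]
spoon_holder 0.65 [331. 152.] 1046 [[0.679, 0.145, 0.002], [0.703, 0.167, 0.073], [0.741, 0.207, 0.139]]
saucer 0.89 [278. 195.] 1618 [[0.488, 0.125, 0.004], [0.548, 0.187, 0.011], [0.604, 0.241, 0.02]]
cup 0.66 [434. 299.] 1343 [[0.569, -0.322, 0.004], [0.615, -0.285, 0.046], [0.638, -0.255, 0.077]]
opener 0.79 [383. 338.] 817 [[0.432, -0.305, 0.001], [0.474, -0.269, 0.011], [0.511, -0.23, 0.014]]
sugar_jar 0.95 [217. 187.] 1205 [[0.4, 0.226, 0.002], [0.427, 0.241, 0.074], [0.465, 0.316, 0.103]]
soap 0.65 [287. 145.] 860 [[0.618, 0.259, 0.002], [0.636, 0.273, 0.077], [0.671, 0.317, 0.151]]
[-1.79996595e+02 -8.51127329e-04  1.60070405e+02] 1.0
```

View pics/top0.png

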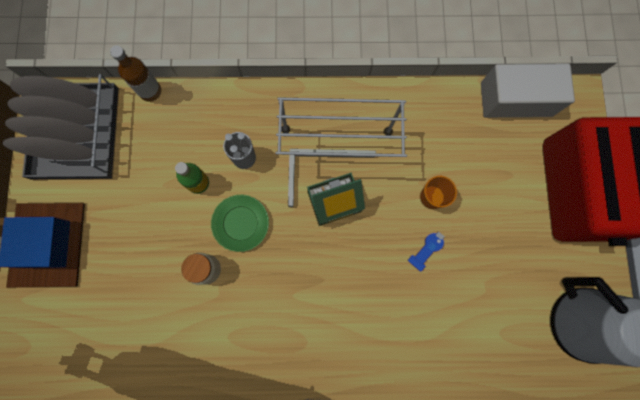

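View pics/side0.png

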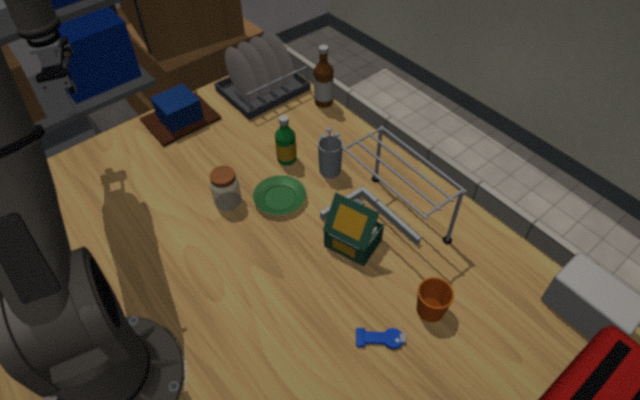

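```bash
python3 - <<'E'
from h import *
A=np.concatenate([np.load(f"{n}0.npy").reshape(-1,3) for n in("top","side")]); A=A[~np.isnan(A[:,0])]
Wt=np.load("top0.npy").reshape(-1,3);Wt=Wt[~np.isnan(Wt[:,0])]
# corner rails top, z 0.02..0.03
for nm in("top","side"):
    W=np.load(f"{nm}0.npy").reshape(-1,3);W=W[~np.isnan(W[:,0])]
    b=W[(W[:,2]>.020)&(W[:,2]<.030)&(W[:,0]>.58)&(W[:,0]<.8)&(W[:,1]>-.24)&(W[:,1]<.12)]
    cv=np.zeros((480,720,3),np.uint8)
    for p in W[(W[:,2]>.004)&(W[:,2]<.2)]:
        c=int((.12-p[1])*2000);r=int((.80-p[0])*1800)
        if 0<=c<720 and 0<=r<480: cv2.circle(cv,(c,r),1,(0,255,0) if .02<p[2]<.03 else ((0,0,255) if p[2]>.16 else ((255,120,0) if p[2]<.065 else (120,120,120))),-1)
    cv2.imwrite(f"pics/bev_{nm}.png",cv)
    print(nm,len(b))
    # lid plane
    l=W[(W[:,2]>.069)&(W[:,2]<.16)&(W[:,0]>.52)&(W[:,0]<.65)&(W[:,1]>-.13)&(W[:,1]<.03)]
    for _ in range(5):
        c=l.mean(0);n=np.linalg.svd(l-c,full_matrices=False)[2][2];n*=np.sign(n[2]); l=l[abs((l-c)@n)<.004]
    print("lid n",n.round(3),"angle",np.degrees(np.arccos(n[2])).round(1),"yaw of x",np.degrees(np.arctan2(-n[1],-n[0])).round(2),c.round(4))
    sh=W[(W[:,2]>.165)&(W[:,2]<.2)&(W[:,0]>.6)&(W[:,0]<.85)&(abs(W[:,1])<.25)]
    print("shelf z",np.percentile(sh[:,2],[5,50,95]),len(sh))
E
```

```text
top 540
lid n [-0.79  -0.254  0.559] angle 56.0 yaw of x 17.81 [ 0.5771 -0.0511  0.1109]
shelf z [0.17793298 0.18104851 0.18384773] 1747
side 577
lid n [-0.789 -0.256  0.559] angle 56.0 yaw of x 17.97 [ 0.5761 -0.0547  0.109 ]
shelf z [0.17721187 0.18106941 0.18393233] 1426
```

The top view shows the canister (338,200) with its lid up and yellow patch, turned about 18°. The side rail runs along column 292 (rows 150–205) and the back rail along row 153. The side view agrees, with the canister at (352,235). All the bystanders are well clear of the canister.

```bash
python3 - <<'E'
from h import *
from scipy.optimize import least_squares
# hypothesis fit: rail top L-shape; points of rail top (z .021-.029) should be within L, min-area => use ransac lines via minAreaRect of back & side groups
for nm in("top","side"):
    W=np.load(f"{nm}0.npy").reshape(-1,3);W=W[~np.isnan(W[:,0])]
    b=W[(W[:,2]>.0215)&(W[:,2]<.029)&(W[:,0]>.57)&(W[:,0]<.76)&(W[:,1]>-.19)&(W[:,1]<.10)]
    def L(q,P):
        c,s=np.cos(q[2]),np.sin(q[2]); d=P[:,:2]-q[:2]; x=d[:,0]*c+d[:,1]*s; y=-d[:,0]*s+d[:,1]*c
        def box(x0,x1,y0,y1): return np.hypot(np.maximum(0,abs(x-(x0+x1)/2)-0*(x1-x0)/2) if 0 else x*0,0)
        db=np.where((y<.013)&(y>-.2),abs(x-.006),1); ds=np.where((x>-.13)&(x<.013),abs(y-.006),1)
        return np.minimum(np.minimum(db,ds),.02)
    best=None
    for th in np.radians(np.arange(-15,16,5)):
        for x0 in np.arange(.64,.76,.015):
            for y0 in np.arange(.0,.10,.015):
                v=np.mean(L([x0,y0,th],b)); 
                if best is None or v<best[0]: best=(v,[x0,y0,th])
    from scipy.optimize import minimize
    r=minimize(lambda q:np.mean(L(q,b)),best[1],method="Nelder-Mead",options=dict(xatol=1e-5,fatol=1e-7,maxiter=2000))
    q=r.x; c,s=np.cos(q[2]),np.sin(q[2]); d=b[:,:2]-q[:2]; x=d[:,0]*c+d[:,1]*s; y=-d[:,0]*s+d[:,1]*c
    bk=(abs(x-.006)<.012)&(y<-.02); sd=(abs(y-.006)<.012)&(x<-.02)
    print(nm,q[:2].round(4),np.degrees(q[2]).round(2),r.fun,len(b),"back x",np.percentile(x[bk],[3,50,97]).round(4),"y",y[bk].min().round(3),"side y",np.percentile(y[sd],[3,50,97]).round(4),"x",x[sd].min().round(3))
    # shelf front rod & lid hinge/edge in canister axes
    l=W[(W[:,2]>.06)&(W[:,2]<.16)&(W[:,0]>.52)&(W[:,0]<.65)&(W[:,1]>-.13)&(W[:,1]<.03)]
    yw=np.radians(17.9); X=np.array([np.cos(yw),np.sin(yw)]);Y=np.array([-X[1],X[0]])
    cc=l[:,:2]; print(" lid lateral",np.percentile(cc@Y,[1,50,99]).round(4)," along",np.percentile(cc@X,[1,99]).round(4),"zmax",np.percentile(l[:,2],99).round(4))
    n=np.array([-.79*1,-.254,.559]); 
    g=(W[:,2]>.075)&(W[:,2]<.14)&(W[:,0]>.52)&(W[:,0]<.65)&(W[:,1]>-.13)&(W[:,1]<.03); p=W[g]
    # along at height z from plane: fit
    A=np.c_[p[:,2],np.ones(len(p))]; a=np.linalg.lstsq(A,p[:,:2]@X,rcond=None)[0]; print(" along at z=.065:",(a[0]*.065+a[1]).round(4))
    f=W[(W[:,2]>.01)&(W[:,2]<.055)&(W[:,0]>.5)&(W[:,0]<.66)&(W[:,1]>-.14)&(W[:,1]<.02)]
    al=f[:,:2]@X; la=f[:,:2]@Y; print(" body",np.percentile(al,[2,50,98]).round(4),np.percentile(la,[2,50,98]).round(4),len(f))
E
```

```text
top [0.7139 0.0519] -1.04 0.003135356965882481 507 back x [0.0027 0.0063 0.0105] y -0.2 side y [0.0004 0.0064 0.0119] x -0.13
 lid lateral [-0.281  -0.2246 -0.1714]  along [0.5054 0.5973] zmax 0.1472
 along at z=.065: 0.5012
 body [0.5073 0.5871 0.596 ] [-0.2786 -0.2147 -0.1714] 347
side [0.7118 0.0495] -1.73 0.004608515522692079 515 back x [-0.0003  0.006   0.0132] y -0.199 side y [-0.0001  0.0067  0.0125] x -0.129
 lid lateral [-0.2829 -0.2313 -0.1729]  along [0.5037 0.5741] zmax 0.1466
 along at z=.065: 0.5011
 body [0.505  0.508  0.5948] [-0.2832 -0.2587 -0.1765] 721
```

View pics/bev_side.png

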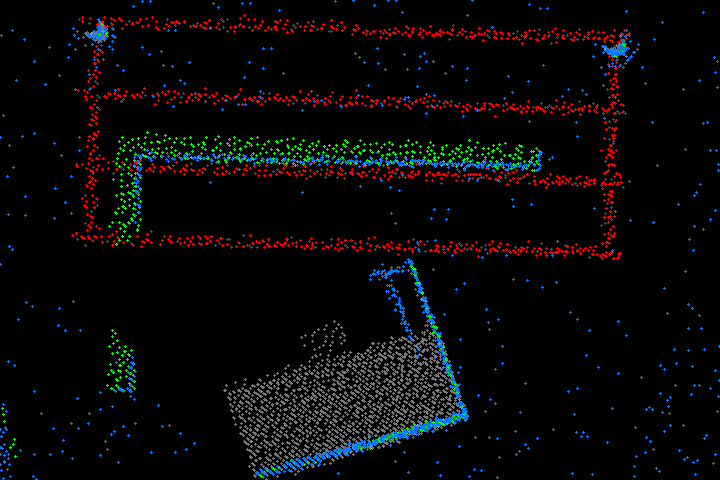

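```bash
cat >> h.py <<'E'
from scipy.spatial.transform import Rotation as Rn
C=np.array([.713,.051]); PSI=np.radians(-1.4)
CX=np.array([np.cos(PSI),np.sin(PSI)]); CY=np.array([-CX[1],CX[0]])
def cw(x,y,z): return np.r_[C+x*CX+y*CY,z]      # corner frame -> world
def pose(tip,lean,psi=PSI):                      # tip centre, lean of tool back to robot (deg)
    t=np.radians(lean); d=np.array([np.sin(t)*np.cos(psi),np.sin(t)*np.sin(psi),-np.cos(t)])
    y=np.array([-np.sin(psi),np.cos(psi),0]); R=np.c_[np.cross(y,d),y,d]
    return (np.asarray(tip)-.017*d), Rn.from_matrix(R).as_euler("xyz",degrees=True)
def F(): return np.array(bot.observe()["wrist_force"])
E
python3 - <<'E'
from h import *
for nm,tip,l in [("s0h",[.60,-.20,.25],45),("s0",[.61,-.15,.025],45),("s1",[.61,-.0686,.025],45),("x0",cw(-.23,-.055,.03),45),("x0h",cw(-.24,-.055,.12),45),("x1",cw(-.0957,-.055,.03),45),
  ("l0",cw(-.06,-.055,.15),55),("l1",cw(-.02,-.055,.068),55),("l1b",cw(-.02,-.055,.068),65),("l1c",cw(-.02,-.055,.068),45)]:
    p,o=pose(tip,l); q=bot.ik(p,o); print(nm,p.round(3),o.round(1),None if q is None else np.round(q,1))
E
```

```text
s0h [ 0.588 -0.2    0.262] [-180.    45.   178.6] [-67.5 -26.9  75.2 132.4  62.2  17.   50.8]
s0 [ 0.598 -0.15   0.037] [-180.    45.   178.6] [ 62.6  43.8 -58.6 136.  146.7  33.8 -27.5]
s1 [ 0.598 -0.068  0.037] [-180.    45.   178.6] [ 50.6  42.8 -58.7 138.7 141.3  42.6 -33.3]
x0 [0.47  0.002 0.042] [-180.    45.   178.6] None
x0h [0.46  0.002 0.132] [-180.    45.   178.6] None
x1 [ 0.604 -0.001  0.042] [-180.    45.   178.6] [  3.3  28.5 -16.1 140.5 155.4  35.9 -73. ]
l0 [ 0.638 -0.002  0.16 ] [-180.    55.   178.6] [ 40.7  26.7 -58.5 138.3 139.2  41.3 -46.5]
l1 [ 0.678 -0.003  0.078] [-180.    55.   178.6] [ -5.2  30.7  -5.4 136.8 164.2  43.4 -82.6]
l1b [ 0.676 -0.003  0.075] [-180.    65.   178.6] [-13.7  39.1   3.2 140.5 168.3  64.1 -92.1]
l1c [ 0.68  -0.003  0.08 ] [-180.    45.   178.6] [  8.8  26.9 -20.4 130.9 146.1  26.  -60.1]
```

```bash
python3 - <<'E'
from h import *
pts={"s0h":[.60,-.19,.2],"s0":[.61,-.15,.025],"s1":[.61,-.0686,.025],"x0h":cw(-.185,-.055,.15),"x0":cw(-.185,-.055,.035),"x1":cw(-.096,-.055,.035),"l0":cw(-.06,-.055,.15),"l1":cw(-.02,-.055,.068)}
for nm,tip in pts.items():
  for s in (0,180):
    out=[]
    for l in (0,10,20,25,30,35,40,45,50):
        p,o=pose(tip,l)
        if s: o=(Rn.from_euler("xyz",o,degrees=True)*Rn.from_euler("z",180,degrees=True)).as_euler("xyz",degrees=True)
        q=bot.ik(p,o); out.append("--" if q is None else f"{l}:{q[0]:.0f},{q[2]:.0f},{q[3]:.0f},{q[4]:.0f},{q[6]:.0f}")
    print(nm,s,out)
E
```

```text
s0h 0 ['0:-25,50,101,-23,121', '10:-24,46,108,-22,121', '20:-15,34,116,-20,120', '25:-31,54,121,-35,135', '30:31,-17,121,-12,114', '35:42,-27,125,-19,122', '--', '--', '50:72,-56,134,202,-93']
s0h 180 ['0:-26,53,101,-25,-57', '10:-25,47,109,-23,-58', '20:-16,35,116,-21,-59', '25:-16,35,120,-25,-55', '30:-37,61,125,-47,-33', '35:-27,48,128,-53,-25', '40:34,-17,129,-56,-21', '--', '50:72,-56,134,202,87']
s0 0 ['0:-13,29,107,-24,117', '10:-8,21,115,-24,119', '20:9,0,122,-13,110', '25:34,-28,125,55,47', '30:42,-36,128,101,3', '35:51,-47,131,125,-16', '40:61,-58,133,133,-18', '45:63,-59,136,147,-27', '50:64,-59,138,157,-32']
s0 180 ['0:-20,38,108,-32,-56', '10:-24,43,116,-47,-41', '20:-4,17,123,-42,-43', '25:34,-28,125,55,-133', '--', '35:43,-37,131,138,148', '40:53,-48,134,145,147', '45:63,-59,136,147,153', '50:64,-59,138,157,148']
s1 0 ['0:-21,28,109,-23,109', '10:-19,24,117,-25,111', '20:-9,11,125,-21,109', '25:26,-31,127,72,21', '30:27,-31,130,109,-15', '35:40,-46,133,123,-25', '40:50,-58,136,130,-26', '45:51,-59,139,141,-33', '--']
s1 180 ['0:-28,38,109,-32,-63', '10:-26,33,118,-35,-
[... 1321 characters left out ...]
-61', '50:-4,-7,138,153,-72']
l0 180 ['0:-40,50,100,-29,-72', '10:-47,56,109,-34,-67', '20:-49,52,117,-33,-68', '25:-43,42,121,-24,-75', '30:-16,9,124,11,-109', '35:7,-17,127,58,-155', '40:0,-11,131,106,156', '45:6,-17,134,135,128', '50:33,-48,136,134,134']
l1 0 ['0:-20,22,97,-16,97', '10:-21,20,106,-15,96', '20:-17,14,114,-10,91', '25:-12,6,118,4,78', '30:7,-17,121,65,21', '35:24,-38,123,99,-9', '40:26,-40,127,119,-28', '45:9,-20,131,146,-60', '50:7,-19,134,155,-69']
l1 180 ['0:-34,43,98,-33,-69', '10:-35,41,107,-35,-67', '20:-33,34,115,-37,-65', '25:-26,24,119,-31,-70', '30:2,-11,121,59,-155', '35:1,-11,125,110,154', '40:6,-17,128,135,130', '45:23,-38,130,136,135', '50:32,-48,132,140,136']
```

```bash
python3 - <<'E'
from h import *
bot.gripper_to(0.0,20)
p,o=pose([.40,.45,.35],0)
try: bot.move_ptp(p,o)
except bot.PlanningError as e: print(e)
p,o=pose([.56,-.17,.28],0)
bot.move_ptp(p,o); s=bot.observe(); print(s["time_s"],np.round(s["joints"],1),s["opening"],F().round(2))
for z in (.03,.08,.12,.16,.2,.25):
  for l in (35,40,45):
    p,o=pose([.61,-.15,z],l); q=bot.ik(p,o); print(z,l,None if q is None else np.round(q,0))
E
```

```text
5.8333 [-25.9  15.6  45.  100.6 -11.8  68.7 111.1] 0.0005871357557665905 [ 0.55  0.5  -0.59]
0.03 35 [ 60.  38. -58. 130. 114.  24.  -2.]
0.03 40 [ 61.  40. -58. 133. 133.  27. -18.]
0.03 45 [ 63.  43. -59. 136. 147.  33. -28.]
0.08 35 [ 60.  30. -58. 129.  99.  17.   9.]
0.08 40 [ 61.  31. -57. 132. 126.  19. -16.]
0.08 45 [ 63.  33. -58. 136. 145.  25. -32.]
0.12 35 [ 63.  24. -59. 128.  79.  15.  27.]
0.12 40 [ 61.  24. -56. 131. 116.  12. -10.]
0.12 45 [ 63.  25. -57. 135. 145.  17. -36.]
0.16 35 [ -8.  10.  21. 130. -58.  11. 155.]
0.16 40 [ 68.  20. -63. 130.  88.  10.  18.]
0.16 45 [ 63.  18. -56. 133. 147.  10. -42.]
0.2 35 [-28.   7.  43. 129. -44.  16. 141.]
0.2 40 None
0.2 45 None
0.25 35 [-37.   0.  50. 126. -19.  21. 117.]
0.25 40 [-45.  -2.  58. 130. -24.  13. 124.]
0.25 45 None
```

```bash
cat >> h.py <<'E'
def go(tip,lean,psi=PSI,v=.15):
    p,o=pose(tip,lean,psi); bot.movel(p,rot=o,v=v)
def look(tag,view=False):
    """canister pose in corner frame from top+side lid/body points is left to the caller"""
    out=[]
    for n in ("top","side"):
        im,d=get_image(n); cv2.imwrite(f"pics/{n}_{tag}.png",im[...,::-1]); W=cloud(n,d)
        r=spotter.masks_of(n,"lid")
        if not r: print(n,"no lid"); continue
        l=W[r[0]["region"]]; l=l[~np.isnan(l[:,0])]; l=l[(l[:,2]>.05)&(l[:,2]<.155)]
        for _ in range(6):
            c=l.mean(0);nn=np.linalg.svd(l-c,full_matrices=False)[2][2];nn*=np.sign(nn[2]); l=l[abs((l-c)@nn)<.004]
        a=np.arccos(nn[2]); yaw=np.arctan2(-nn[1],-nn[0]); X=np.array([np.cos(yaw),np.sin(yaw)]);Y=np.array([-X[1],X[0]])
        # plane: (p-c).n=0 ; outer face is 5 mm off hinge line => hinge at z=.0625
        al=(c[:2]@X)+((nn[2]*(c[2]-.0625)+0)/(-np.hypot(*nn[:2])))*-1*-1
        h=(nn@c-.005-nn[2]*.0625)/(-np.hypot(*nn[:2]))     # along-X of hinge line
        lat=np.percentile(l[:,:2]@Y,[1.5,98.5]); ctr=(h+.045)*X+lat.mean()*Y
        e=ctr-C; print(n,"lid",np.degrees(a).round(1),"yaw rel",np.degrees(yaw-PSI).round(2),"corner xy",np.round([e@CX,e@CY],4),"w",np.ptp(lat).round(3),"world",ctr.round(4))
E
python3 - <<'E'
from h import *
look("a")
bot.gripper_to(.064,20)
c0=np.array([.5935,-.0463]);y0=np.radians(17.9);c1=np.array([.632,-.033]);y1=PSI
def tip(s,back=0):
    c=c0+s*(c1-c0);y=y0+s*(y1-y0);X=np.array([np.cos(y),np.sin(y)]); return np.r_[c-(.0527+back)*X,.035],y
t,y=tip(0,.025); p,o=pose(t+[0,0,.1],15,y); bot.move_ptp(p,o)
go(t,15,y); f0=F()
for s in np.linspace(0,1,6):
    t,y=tip(s); go(t,15,y,.05); print(round(s,1),(F()-f0).round(1))
t,y=tip(1,.02); go(t,15,y)
look("b"); print(bot.observe()["time_s"])
E
```

```text
top lid 56.3 yaw rel 19.24 corner xy [-0.1159 -0.0987] w 0.107 world [ 0.5947 -0.0448]
side lid 56.2 yaw rel 19.17 corner xy [-0.1161 -0.1012] w 0.108 world [ 0.5945 -0.0474]
0.0 [-0.4 -1.   0.2]
0.2 [-0.2 -0.5  0.4]
0.4 [-0.3 -0.1  0. ]
0.6 [-0.6 -0.5 -0. ]
0.8 [-0.  -0.6  0.6]
1.0 [-0.4 -0.2 -0.1]
top lid 56.1 yaw rel -0.46 corner xy [-0.0792 -0.0864] w 0.108 world [ 0.6317 -0.0334]
side lid 55.7 yaw rel -0.25 corner xy [-0.0804 -0.0893] w 0.108 world [ 0.6304 -0.0363]
11.5333
```

```bash
python3 - <<'E'
from h import *
go(cw(-.19,-.088,.22),15); bot.gripper_to(0.,20)
p,o=pose(cw(-.10,-.215,.22),25); bot.move_ptp(p,o)
go(cw(-.082,-.195,.04),25); f0=F(); print(bot.observe()["time_s"],f0.round(1))
y=-.165
while y<-.112:
    y+=.002 if y<-.130 else .001
    go(cw(-.082,y,.04),25,v=.04); f=F()-f0
    if y>-.135: print(round(y,4),f.round(1))
    if abs(f@np.r_[CY,0])>6: break
go(cw(-.082,y-.03,.04),25)
look("c"); print(bot.observe()["time_s"])
E
```

```text
17.8083 [0.2 0.9 0.4]
-0.135 [-0.5 -1.7 -0.9]
-0.133 [-0.9 -1.2 -0.2]
-0.131 [ 0.1 -2.7 -1.2]
-0.129 [-0.1 -2.  -0.8]
-0.128 [-0.5 -2.4 -1.5]
-0.127 [-0.5 -3.  -0.9]
-0.126 [ 0.1 -2.7 -0.9]
-0.125 [ 0.9 -3.6 -1.2]
-0.124 [ 0.3 -7.1 -0.4]
top lid 54.2 yaw rel -4.04 corner xy [-0.0769 -0.0564] w 0.108 world [ 0.6347 -0.0035]
side no lid
24.8083
```

View pics/side_c.png

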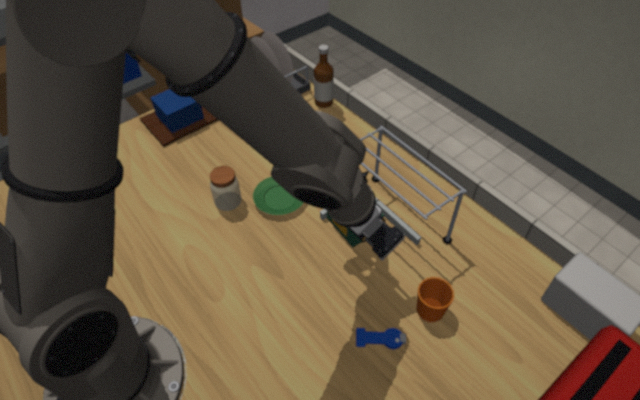

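The side view shows the gripper at (370,215) beside the canister and the bystanders undisturbed. The canister is against the side rail, so next is the two-finger push toward the back rail.

```bash
python3 - <<'E'
from h import *
go(cw(-.085,-.21,.10),25); go(cw(-.10,-.21,.22),25)
bot.gripper_to(.064,20)
p,o=pose(cw(-.175,-.056,.2),15); bot.move_ptp(p,o)
go(cw(-.165,-.056,.035),15); f0=F(); print(bot.observe()["time_s"],f0.round(1))
x=-.14
while x<-.088:
    x+=.003 if x<-.105 else .001
    go(cw(x,-.056,.035),15,v=.04); f=F()-f0
    if x>-.112: print(round(x,4),f.round(1))
    if abs(f@np.r_[CX,0])>8: break
go(cw(x-.03,-.056,.035),15)
look("d"); print(bot.observe()["time_s"])
E
```

```text
29.6667 [-0.1 -0.1 -0.1]
-0.11 [-1.2 -0.9 -0.9]
-0.107 [-0.5  0.2 -0.2]
-0.104 [-0.6 -0.3 -0.1]
-0.103 [-2.   0.1  0.4]
-0.102 [-3.4 -1.1  0.5]
-0.101 [-1.7 -0.   0.4]
-0.1 [-1.8 -1.7 -0.8]
-0.099 [-1.9 -1.4 -0. ]
-0.098 [-2.  -0.1  0.1]
-0.097 [-7.2 -0.9  4. ]
-0.096 [-11.    0.2   7.4]
top lid 54.3 yaw rel -0.37 corner xy [-0.0458 -0.0542] w 0.108 world [ 0.6659 -0.002 ]
side lid 72.5 yaw rel 180.17 corner xy [-0.2143  0.0132] w 0.032 world [0.4991 0.0695]
35.8167
```

```bash
python3 - <<'E'
from h import *
go(cw(-.17,-.056,.15),15); bot.gripper_to(0.,20)
p,o=pose(cw(-.10,-.19,.13),25); bot.move_ptp(p,o)
go(cw(-.062,-.150,.035),25,v=.2); f0=F(); print(bot.observe()["time_s"])
y=-.134; go(cw(-.062,y,.035),25,v=.1)
while y<-.115:
    y+=.0015
    go(cw(-.062,y,.035),25,v=.08); f=F()-f0; print(round(y,4),f.round(1))
    if abs(f@np.r_[CY,0])>7: break
go(cw(-.062,y-.04,.035),25,v=.2)
go(cw(-.10,-.19,.13),25,v=.2)
look("e"); print(bot.observe()["time_s"],np.round(bot.observe()["joints"],0))
for x,z in [(-.14,.2),(-.10,.17),(-.075,.13),(-.042,.1),(-.028,.072)]:
    for l in (30,35,40):
        p,o=pose(cw(x,-.055,z),l); q=bot.ik(p,o); print(x,l,None if q is None else np.round(q,0))
E
```

```text
39.5
-0.1325 [ 0.1 -0.8  0.8]
-0.131 [-0.5 -0.1  1.5]
-0.1295 [-0.  -0.2  1. ]
-0.128 [ 0.4 -0.1  0.5]
-0.1265 [ 0.5 -0.5  0.3]
-0.125 [-1.2 -0.5  1.2]
-0.1235 [-0.3 -2.3  1.2]
-0.122 [-1.  -8.3  2.9]
top lid 53.8 yaw rel -0.52 corner xy [-0.0456 -0.0546] w 0.108 world [ 0.666  -0.0025]
side no lid
43.0417 [-24.  16.  38. 125. -40.  22. 134.]
-0.14 30 [-73.  -4.  63. 132.  24.  22.  59.]
-0.14 35 [-43.  -2.  32. 135.  33.  15.  48.]
-0.14 40 [-80. -13.  65. 140.  77.  20.   8.]
-0.1 30 [-58.  11.  55. 129. -21.  15. 102.]
-0.1 35 [-14.   7.   5. 131.  37.  10.  44.]
-0.1 40 [ 45.  14. -59. 132.  90.  19.  -4.]
-0.075 30 [-44.  17.  41. 128. -38.  12. 117.]
-0.075 35 [  6.  14. -17. 129.  75.  10.   8.]
-0.075 40 [ 42.  23. -58. 131. 103.  25. -14.]
-0.042 30 [-34.  22.  31. 125. -47.   9. 126.]
-0.042 35 [ 41.  30. -59. 124.  91.  30.   2.]
-0.042 40 [ 40.  31. -58. 128. 108.  31. -15.]
-0.028 30 [  7.  24. -17. 122.  64.  12.  21.]
-0.028 35 [ 40.  36. -59. 124.  98.  33.  -2.]
-0.028 40 [ 40.  36. -58. 127. 113.  35. -16.]
```

```bash
python3 - <<'E'
from h import *
p,o=pose(cw(-.14,-.055,.2),35); bot.move_ptp(p,o); print(bot.observe()["time_s"])
p,o=pose(cw(-.11,-.055,.165),40); print(np.round(bot.ik(p,o),0)); bot.move_ptp(p,o); f0=F(); print(bot.observe()["time_s"])
for x,z in [(-.078,.13),(-.060,.117),(-.040,.100),(-.027,.085),(-.022,.079)]:
    go(cw(x,-.055,z),40,v=.08); print(x,z,(F()-f0).round(1))
z=.079
while z>.064:
    z-=.0015; go(cw(-.022,-.055,z),40,v=.06); f=F()-f0; print(round(z,4),f.round(1))
    if f[2]>22: break
print(bot.observe()["time_s"])
E
```

```text
44.4417
[ 15.   8. -27. 135.  97.  11. -15.]
45.9333
-0.078 0.13 [ 0.5 -0.   0. ]
-0.06 0.117 [ 0.5 -0.5 -0.5]
-0.04 0.1 [-0.1 -0.4  0.3]
-0.027 0.085 [ 0.1 -0.5  1.8]
-0.022 0.079 [0.9 0.4 1.5]
0.0775 [-1.7 -1.2  7.2]
0.076 [-0.4 -0.1  6.4]
0.0745 [2.2 0.5 4.9]
0.073 [0.9 0.  4.5]
0.0715 [-2.4 -0.1 13.1]
0.07 [-10.3  -1.   24.4]
49.725
```

Force built up, dropped as the latch snapped, then rose hard. I'll retreat and check.

```bash
python3 - <<'E'
from h import *
go(cw(-.030,-.055,.085),40,v=.15); go(cw(-.06,-.055,.117),40,v=.2); go(cw(-.12,-.055,.165),40,v=.2)
p,o=pose(cw(-.17,-.055,.22),35)
try: bot.move_ptp(p,o)
except bot.PlanningError as e: print(e)
q=np.array(bot.observe()["joints"]); q[0]-=30
try: bot.movej(q.tolist())
except bot.PlanningError as e: print(e)
for n in("top","side"):
    im,d=get_image(n); W=cloud(n,d); cv2.imwrite(f"pics/{n}_f.png",cv2.resize(im[100:260,230:450,::-1],None,fx=3,fy=3))
    e=W[...,:2]-C; x=e@CX; y=e@CY; g=(W[...,2]>.058)&(W[...,2]<.16)&(x>-.13)&(x<.03)&(y>-.13)&(y<.02); p=np.c_[x[g],y[g],W[...,2][g]]
    if len(p)<50: print(n,len(p)); continue
    a=np.linalg.lstsq(np.c_[p[:,:2],np.ones(len(p))],p[:,2],rcond=None)[0]
    print(n,len(p),np.percentile(p,[2,50,98],axis=0).round(4).tolist(),"slope",a[:2].round(3))
print(bot.observe()["time_s"])
E
```

```text
top 1833 [[-0.0912, -0.1081, 0.0637], [-0.0481, -0.0544, 0.0687], [0.0045, -0.0009, 0.0727]] slope [ 0.012 -0.001]
side 1555 [[-0.0925, -0.1116, 0.0615], [-0.0471, -0.0608, 0.0689], [0.0037, -0.0025, 0.0725]] slope [0.016 0.01 ]
53.3833
```

View pics/side_f.png

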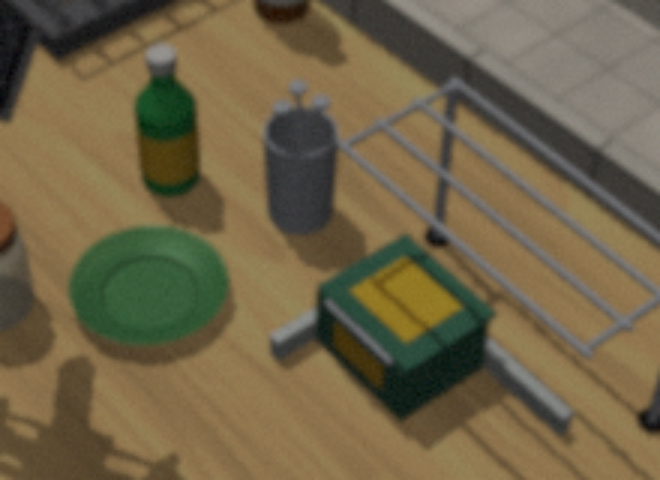

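View pics/top_f.png

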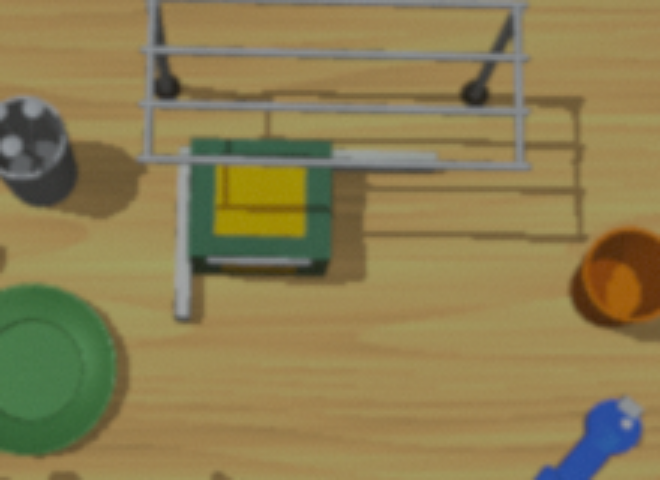

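The crops show the lid flat and shut (side crop about (405,300)), with the canister flush against both rails in the corner (top crop (260,205)). The arm is clear and the bystanders are in place. The fitted lid slope is about 0.012–0.016 rad, so it is latched.

```bash
python3 -c "
from rig import bot
print(bot.close_job())"
```

```text
the job is handed in; nothing more can be done
None
```

The job is handed in at about 53 s of the 69 s allowed: by the last images and forces, the canister sits square and flush in the rail corner with its lid latched shut and the bystanders look undisturbed, though no verdict came back.

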